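Make up a batch of three lens cells in the dust cabinet

TASK

Make up a batch of exactly three large lens cells in the open bay of the dust cabinet: count any that are there already and bring only the missing ones from the granite plate, setting each down upright on the bay floor without dropping it. Leave the spare large cell, the small cells and everything else where they are. Then slide the acrylic door fully shut over the bay.

Things in the scene. Friction and masses are not known exactly. Their poses are not given: they have to be found in the camera images.
- cabinet: Low white dust cabinet, 216 mm (its x) by 383 mm (its y), 103 mm high; does not move. Origin on the cart top under the centre of the open bay; z up, y along the door's travel. The bay is the well at the -y end; from y = 90 to 285 mm is the closed fan housing, top 90 mm above the cart, over which the door lies when open.
- bay (a point): Centre of the bay's flat lined floor, 50 mm above the cart; axes as the cabinet's. Inside 200 mm (x) by 180 mm (y). Its long walls (8 mm thick, at x = +-104 mm) reach 103 mm above the cart, its -y end wall 90 mm. It starts with two cells in it, 35 to 60 mm from its centre on the +x side: none, one or both are large.
- door (a joint): Clear acrylic sliding door over the bay: 0 fully shut, 0.18 m fully open (grows along the cabinet's +y). Starts at 0.165 to 0.18. 5 mm thick, top face 95.5 mm above the cart; leading edge at cabinet y = -92 mm + joint. Slides with 1 to 3 N of drag and stays where it is left.
- door_handle (a point): Centre of the grip bar of the door's aluminium pull: bar 70 mm along the cabinet's x, 10 mm wide (y), 12 mm high, on two 8 mm posts 29 mm either side of its middle; centre 21 mm above the door's top face (116.5 mm above the cart), at cabinet x = 0, y = -75 mm + door joint.
- plate: Dark granite surface plate, 200 mm (x) by 290 mm (y), flat top 50 mm above the cart; origin under its centre. Does not move. Cells, collet and lens holder stand on it, 70 mm or more between centres.
- large_cell_1: Large lens cell; origin at the centre of the underside, z up. A round aluminium cell, 42 mm outside diameter, 20 mm high, plain cylinder outside, flat underside, with a clear plano-convex lens sunk in its top (dome just below the rim). About 40 to 75 g. Stands on the granite plate or already on the bay's floor. All four are alike.
- large_cell_2: Large lens cell; origin at the centre of the underside, z up. A round aluminium cell, 42 mm outside diameter, 20 mm high, plain cylinder outside, flat underside, with a clear plano-convex lens sunk in its top (dome just below the rim). About 40 to 75 g. Stands on the granite plate or already on the bay's floor. All four are alike.
- large_cell_3: Large lens cell; origin at the centre of the underside, z up. A round aluminium cell, 42 mm outside diameter, 20 mm high, plain cylinder outside, flat underside, with a clear plano-convex lens sunk in its top (dome just below the rim). About 40 to 75 g. Stands on the granite plate or already on the bay's floor. All four are alike.
- large_cell_4: Large lens cell; origin at the centre of the underside, z up. A round aluminium cell, 42 mm outside diameter, 20 mm high, plain cylinder outside, flat underside, with a clear plano-convex lens sunk in its top (dome just below the rim). About 40 to 75 g. Stands on the granite plate or already on the bay's floor. All four are alike.
- small_cell_1: Small lens cell; origin at the centre of the underside, z up. A round aluminium cell, 28 mm outside diameter, 20 mm high, plain cylinder outside, flat underside, with a clear plano-convex lens sunk in its top (dome just below the rim). About 30 g. Stands on the granite plate or on the bay's floor. Not part of the batch: leave it where it is.
- small_cell_2: Small lens cell; origin at the centre of the underside, z up. A round aluminium cell, 28 mm outside diameter, 20 mm high, plain cylinder outside, flat underside, with a clear plano-convex lens sunk in its top (dome just below the rim). About 30 g. Stands on the granite plate or on the bay's floor. Not part of the batch: leave it where it is.
- collet: Bystander: slotted brass collet standing on the granite plate, 33 mm across, 37 mm high; origin at the centre of its underside.
- lens_holder: Bystander: blue lens holder on the granite plate, 40 mm round foot with an upright ring, 50 mm high; origin at the centre of its underside.
- mortar: Bystander: white porcelain mortar with its pestle leaning in it, 98 mm across, 60 mm high, pestle to 110 mm high; stands on the cart; origin at the centre of its underside.
- lens_spanner: Bystander: steel lens spanner lying on the cart beyond the cabinet, 130 mm long (its y), 55 mm wide with its points, 19 mm high; origin under its middle.
- loupe: Bystander: black eye loupe standing on the cart to the right of the granite plate, 36 mm across, 34 mm high; origin at the centre of its underside.
Mind the look-alikes: they are no part of the job. Leave any pink look-alike of the large_cell_1 alone.

How it is judged:
By the outcome, as a careful person would: the job done as asked, in the order asked, and still so for the second after the job is handed in, with the robot touching nothing.
It also fails if it takes over 72 s, if anything falls off the work surface, if the arm or the gripper's body presses on something with over 40 N, if the wrist force passes 120 N, or if a joint passes its speed limit or range.

ROBOT

A 7-joint arm with a two-finger parallel gripper is mounted at the origin on the work surface. World frame = base frame: x ahead of the robot, y to its left, z up, the work surface at z = 0. Lengths are in m, angles in rad, forces in N, time in s.
With the tool pointing down it reaches from about 0.4 to 0.75 m from the base axis. Payload 19.5 kg.
Tool frame: the origin (TCP) lies at the very end of the fingers, on their centre line; the grasp point (between the pads) lies 19 mm behind it (robot.grip_point_offset is the distance from the TCP to the grasp point, in m); z points along the fingers, y is the line along which they close (so a half turn about z gives the same grasp; the last joint's range is limited). The gripper opens to 85 mm and grips with 20 to 120 N. Pads are 22 mm wide; open, the fingers measure 114 mm over their backs; the gripper's body (76 mm by 85 mm) begins 54 mm behind the grasp point. The pads swing forward as they close: fully open they stand 13 mm farther back than shut.
Start: joints at [-1.357, 0.707, -0.028, 1.485, 0.022, 0.951, -0.075], TCP at [0.145, 0.556, 0.231] pointing down, gripper open.
Joint ranges: [-2.71, 2.71], [-0.32, 2.16], [-1.57, 1.52], [0, 2.45], [-1.46, 4.6], [0, 2.02], [-2.83, 2.83]. Speed limits (rad/s): [1.89, 1.89, 2.57, 2.57, 3.01, 3.01, 3.01].

INTERFACE

Orientations are given as a unit quaternion [x, y, z, w].
In Python, from bench import robot, optics gives the robot as it stands. The module is installed in compiled form; this text tells all that it offers.
- The arm moves only by the tool jog_arm, never from a script. Its argument "series" is text: rows parted by semicolons, each of 4 numbers parted by spaces: the shift along the tool's x, y, z in cm, then the turn about the tool's z in degrees. A call has 1 to 10 rows; each row is the pose to reach, as a shift and turn from the pose commanded when the call began, along the tool's axes at that moment; what a row does not reach only later rows make up. A row lasts 1/10 s, in which the tool goes at most 50 mm and 8.59 degrees, less where a joint would pass 70% of its speed; a pose out of reach is approached as far as the arm can. A call with a gripper value outside its range is refused whole. "claw" is the closure in counts, from 0 (fully open) to 255 (shut), set as the call begins (left out, the last holds). The fingers move at their own pace and stop on an object; the grip force is fixed at half the most. Time passes only in rows, so rows that repeat a pose let the fingers close. It gives the time, the measured TCP pose, the force, the opening and the grip force at its end, in the units of the state.
- robot.read_state(): the state, without advancing time (a new reading comes with each control period).
- optics.camera(name): name is "scene" or "side" or "wrist"; returns a dict with "color" (384x512x3 uint8, blue, green, red), "K" (3x3 intrinsics, pixels), "k1" (the pictures are not rectified: a ray, as slopes to the right and down, at radius r is drawn at 1 + k1 r^2 times it, then the intrinsics apply), "origin" and "orientation" of the camera in the world; the wrist camera has in their place "hand_eye" (4x4, takes a point from camera to tool coordinates, whose origin is the TCP and whose axes are the flange's). Camera axes: x right, y down, z forward; pixel columns grow to the right and rows downward; lengths in m; the calibration is good to about 2 mm. A picture is of the moment at which its call begins: read the wrist's pose just before it. There is no depth.
- robot.close_job(): hands the job in; it is judged then, once.
The state is a dict: "time": time; "joint_pos": joint angles; "qd": joint speeds; "effort": joint torques, N m; "ee_pos": TCP position; "eef_rot": TCP orientation; "ft_force": force on the tool from outside, world axes, zero at the start; "ft_torque": the same for the moment, N m; "finger_gap": opening from 0.0 (shut) to 1.0 (fully open); "grasp_force": force on a finger pad.
Only numpy, scipy, OpenCV 4.12 (cv2) and the standard library are available. Lean on these libraries where they do the work, as an engineer would, in place of code of your own. Each camera call takes 0.05 s, during which the arm holds its last target. There are 200 camera calls.

## Working session

There is one attempt and no reset: what is moved stays moved. The work goes in short steps, Python scripts to look and compute and a tool call to move; the robot and the scene stay as the last step left them, time stands still between calls to the robot, and variables do not carry over. Pictures are saved under pics/ and viewed, at most 10 in all, crops included, and the job is handed in when it is done.

Besides the shell and the picture viewer there is one more tool, called in YAML: its name, and indented under it one key for each argument. jog_arm: Moves the arm, as the interface text tells. Its arguments: {"type":"object","properties":{"series":{"type":"string"},"claw":{"type":"number"}},"required":["series"]}

```bash
mkdir -p pics
cat > h.py <<'E'
import numpy as np, cv2
from scipy.spatial.transform import Rotation as R
from bench import robot, optics
def snap(n,f):
    s=robot.read_state(); c=optics.camera(n); cv2.imwrite('pics/'+f+'.png',c['color'])
    if n=='wrist':
        T=np.eye(4); T[:3,:3]=R.from_quat(s['eef_rot']).as_matrix(); T[:3,3]=s['ee_pos']
        M=T@np.array(c['hand_eye']); c['o']=M[:3,3]; c['R']=M[:3,:3]
    else:
        c['o']=np.array(c['origin']); c['R']=R.from_quat(c['orientation']).as_matrix() if np.size(c['orientation'])==4 else np.array(c['orientation'])
    np.savez('pics/'+f+'.npz',o=c['o'],R=c['R'],K=c['K'],k1=c['k1']); return c
def load(f):
    d=dict(np.load('pics/'+f+'.npz')); d['color']=cv2.imread('pics/'+f+'.png'); return d
def onplane(c,uv,z):
    uv=np.atleast_2d(np.array(uv,float)).reshape(-1,1,2)
    p=cv2.undistortPoints(uv,np.array(c['K'],float),np.array([float(c['k1']),0,0,0,0])).reshape(-1,2)
    d=np.c_[p,np.ones(len(p))]@c['R'].T
    return c['o']+d*((z-c['o'][2])/d[:,2])[:,None]
def proj(c,P):
    q=(np.atleast_2d(P)-c['o'])@c['R']; q=q[:,:2]/q[:,2:]; r=(q**2).sum(1,keepdims=True); q=q*(1+float(c['k1'])*r)
    return q@np.array(c['K'])[:2,:2].T+np.array(c['K'])[:2,2]
E
python3 - <<'E'
from h import *
a=[snap(n,n+'0') for n in('scene','side','wrist')]
for c in a: print(c['o'],c['R'][:,2],c['K'][0],c['k1'])
s=robot.read_state();print(s['ee_pos'],R.from_quat(s['eef_rot']).as_matrix().round(3),s['finger_gap'],s['time'])
cv2.imwrite('pics/all0.png',np.hstack([cv2.resize(a[0]['color'],(400,300)),cv2.resize(a[2]['color'],(400,300))]))
E
```

```text
[ 0.95966024 -0.55668364  0.87498844] [-0.37996268  0.46469591 -0.79980377] [467.56660381   0.         260.17403818] 0.029750458580701276
[ 0.24841802 -0.82311327  0.61308992] [ 0.36861105  0.75895108 -0.53676731] [364.85545917   0.         261.53035067] -0.11372172606691115
[0.06418803 0.57683977 0.37353051] [ 0.31668612 -0.08411935 -0.94479301] [278.67819339   0.         260.55455155] 0.01039385941271156
[0.14542344 0.55610636 0.23094608] [[-0.967  0.253 -0.   ]
 [ 0.253  0.967 -0.001]
 [-0.    -0.001 -1.   ]] 1.0018459316669857 0.15
```

View pics/scene0.png

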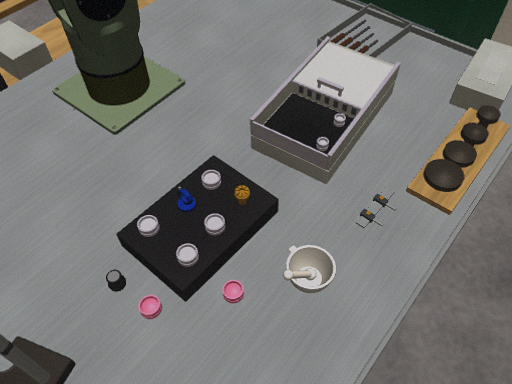

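View pics/side0.png

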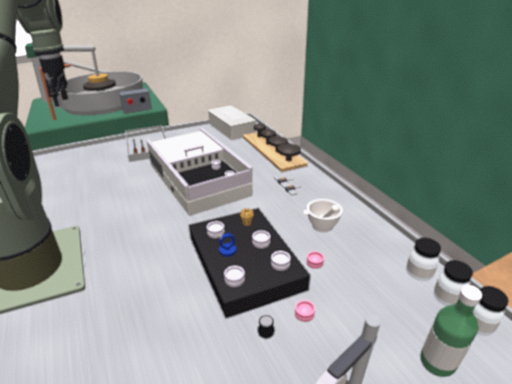

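The scene shows the plate with four pale cells at (211,179), (148,225), (214,224) and (187,254). Two cells that look smaller are in the bay at (340,119) and (323,143). The pink look-alikes are on the cart at (150,306) and (233,291). The door is open, with its handle at (330,86). Next I'll measure diameters and positions.

Run:
```python
from h import *
for f,seeds in(('scene0',[(211,179),(148,225),(214,224),(187,254),(340,119),(323,143)]),('side0',[(216,229),(235,276),(261,239),(280,260),(216,164),(230,175)])):
    c=load(f); im=c['color']; m=((im.min(2)>105)).astype(np.uint8)
    for s in seeds:
        x,y=s; w=np.zeros_like(m); cv2.circle(w,s,17 if s[0]<300 else 11,1,-1)
        n,l,st,ce=cv2.connectedComponentsWithStats(m*w)
        k=1+np.argmax(st[1:,4]); ys,xs=np.nonzero(l==k)
        h=cv2.convexHull(np.c_[xs,ys].astype(np.int32)).reshape(-1,2)
        P=onplane(c,h,.07); 
        v=c['o'][:2]-P[:,:2].mean(0); v/=np.linalg.norm(v); t=np.array([-v[1],v[0]])
        a=P[:,:2]@t; b=P[:,:2]@v
        # far edge = rim at z .07 ; width from tangential extent
        wd=a.max()-a.min(); ctr=t*(a.max()+a.min())/2+v*(b.min()+wd/2)
        print(f,s,st[k].tolist(),'width mm',(wd*1e3).round(1),'depth',((b.max()-b.min())*1e3).round(1),'ctr',ctr.round(4))
c=load('scene0')
for n,uv,z in(('plate',[(213,157),(279,204),(185,292),(120,236)],.05),('cabtop',[(252,124),(329,158),(399,70),(334,40)],.103),('handle',[(318,82),(342,91)],.1165)):
    print(n,onplane(c,uv,z)[:,:2].round(3).tolist())
a=cv2.resize(c['color'][70:170,240:410],None,fx=4.6,fy=4.6,interpolation=2);cv2.imwrite('pics/cropa.png',a[:460,:790])
```

```text
scene0 (211, 179) [202, 170, 19, 14, 197] width mm 40.4 depth 39.7 ctr [ 0.4604 -0.1183]
scene0 (148, 225) [137, 215, 22, 17, 263] width mm 41.5 depth 41.7 ctr [ 0.4405 -0.291 ]
scene0 (214, 224) [204, 214, 21, 19, 259] width mm 41.8 depth 44.5 ctr [ 0.547 -0.203]
scene0 (187, 254) [176, 243, 22, 22, 310] width mm 41.7 depth 48.1 ctr [ 0.5525 -0.2902]
scene0 (340, 119) [334, 113, 12, 9, 64] width mm 26.6 depth 28.9 ctr [0.5803 0.2187]
scene0 (323, 143) [317, 137, 12, 9, 70] width mm 26.1 depth 26.8 ctr [0.5932 0.1253]
side0 (216, 229) [206, 221, 19, 17, 267] width mm 44.9 depth 68.5 ctr [ 0.4621 -0.1186]
side0 (235, 276) [224, 265, 21, 22, 378] width mm 42.7 depth 63.0 ctr [ 0.4433 -0.2894]
side0 (261, 239) [252, 230, 19, 18, 283] width mm 43.3 depth 64.4 ctr [ 0.5486 -0.2024]
side0 (280, 260) [271, 250, 20, 20, 335] width mm 42.7 depth 63.2 ctr [ 0.5554 -0.2882]
side0 (216, 164) [199, 147, 35, 22, 426] width mm 110.5 depth 169.9 ctr [0.6037 0.2749]
side0 (230, 175) [214, 158, 34, 35, 711] width mm 101.4 depth 220.4 ctr [0.6188 0.1735]
plate [[0.412, -0.061], [0.616, -0.072], [0.601, -0.348], [0.408, -0.341]]
cabtop [[0.45, 0.04], [0.648, 0.063], [0.622, 0.423], [0.421, 0.427]]
handle [[0.494, 0.243], [0.558, 0.251]]
```

View pics/cropa.png

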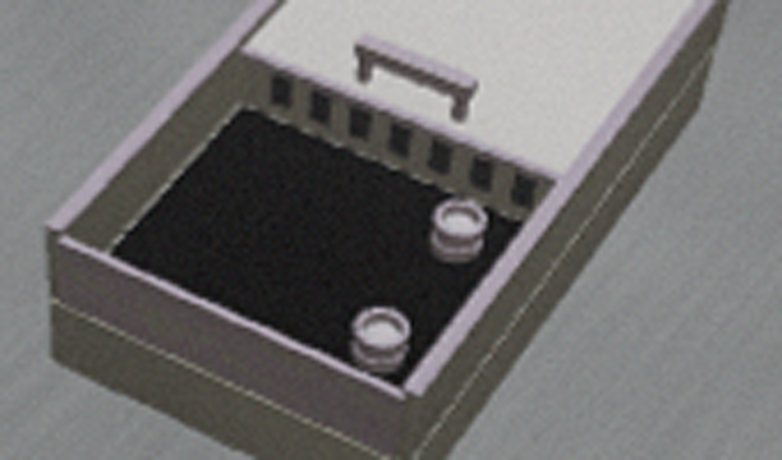

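The crop confirms it. Both bay cells are small (about 26 mm, against about 42 mm for the four on the plate), at crop pixels (460,225) and (380,335). None of the batch is in the bay yet, so three large cells must come from the plate and one stays as the spare. Now I'll move over the bay for a near look.

jog_arm:
  series: "-47.3 -32.7 -2 -19;-47.3 -32.7 -2 -19;-47.3 -32.7 -2 -19;-47.3 -32.7 -2 -19;-47.3 -32.7 -2 -19;-47.3 -32.7 -2 -19;-47.3 -32.7 -2 -19;-47.3 -32.7 -2 -19;-47.3 -32.7 -2 -19;-47.3 -32.7 -2 -19"
  claw: 75

```text
time: 1.15
ee_pos: [0.4723, 0.1755, 0.2488]
eef_rot: [-0.038, 0.999, -0.0, -0.0]
ft_force: [-0.0, 1.0, -0.0]
finger_gap: 0.709
grasp_force: 0.0
```

Run:
```python
from h import *
c=snap('wrist','w1'); s=load('scene0')
print(R.from_quat(robot.read_state()['eef_rot']).as_matrix().round(3).tolist(), robot.read_state()['ee_pos'])
for n,uv,z in(('holder',(187,204),.05),('collet',(242,199),.05),('mortar',(312,280),.0)): print(n,onplane(s,uv,z).round(3))
b=np.array([.540,.147]);y=np.deg2rad(4.5);Rz=np.array([[np.cos(y),-np.sin(y)],[np.sin(y),np.cos(y)]])
for p in [(-100,-90),(100,-90),(-76,0),(-28,0),(18,-10),(100,90),(-100,90)]:
  w=b+Rz@np.array(p)/1e3; print(p,w.round(4),proj(c,[w[0],w[1],.05]).round(0),proj(s,[w[0],w[1],.05]).round(0))
```

```text
[[-0.998, -0.067, 0.002], [-0.067, 0.998, -0.004], [-0.002, -0.004, -1.0]] [0.4771093  0.1679643  0.24866633]
holder [[ 0.459 -0.197  0.05 ]]
collet [[ 0.544 -0.112  0.05 ]]
mortar [[ 0.765 -0.153  0.   ]]
(-100, -90) [0.4474 0.0494] [[159. 135.]] [[254. 137.]]
(100, -90) [0.6468 0.0651] [[176. 274.]] [[326. 173.]]
(-76, 0) [0.4642 0.141 ] [[234. 154.]] [[283. 119.]]
(-28, 0) [0.5121 0.1448] [[235. 191.]] [[299. 127.]]
(18, -10) [0.5587 0.1384] [[229. 223.]] [[313. 137.]]
(100, 90) [0.6326 0.2446] [[300. 274.]] [[362. 126.]]
(-100, 90) [0.4332 0.2289] [[308. 135.]] [[293.  96.]]
```

View pics/w1.png

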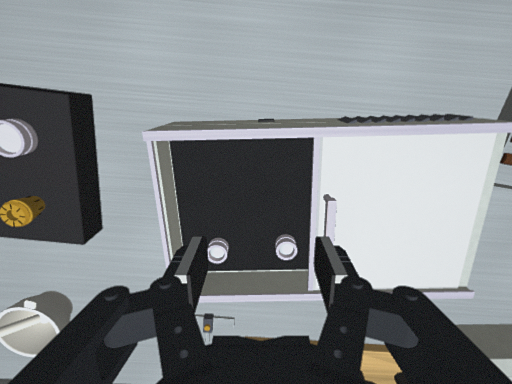

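The wrist view shows the bay floor with its left edge running (171,141)–(182,270) and its bottom edge at row 270. The small cells are at (218,250) and (287,246), and the handle's upper end is at (327,197). I'll refine the bay pose from these.

Run:
```python
from h import *
c=load('w1');g=c['color'].astype(int)
print('floor',onplane(c,[(171,145),(182,268),(200,270),(306,269)],.05)[:,:2].round(4).tolist())
print('walltop outer -y',onplane(c,[(144,133),(162,308)],.103)[:,:2].round(4).tolist())
print('-x wall top inner/outer',onplane(c,[(160,138),(480,129)],.103)[:,:2].round(4).tolist(),onplane(c,[(147,132),(508,121)],.103)[:,:2].round(4).tolist())
print('cells rim',onplane(c,[(218,247),(286,242)],.07)[:,:2].round(4).tolist())
print('door edge',onplane(c,[(318,140),(312,290)],.093)[:,:2].round(4).tolist())
print('handle bar -x end',onplane(c,[(328,198)],.12)[:,:2].round(4).tolist())
m=g[:,:,:].max(2)<60
for r in (160,200,230): 
  x=np.nonzero(m[r,150:330])[0]+150; print(r,x.min(),x.max(),onplane(c,[(x.min(),r)],.05)[0].round(4))
for u in (195,240,260):
  y=np.nonzero(m[130:285,u])[0]+130; print(u,y.min(),y.max(),onplane(c,[(u,y.max())],.05)[0].round(4))
```

```text
floor [[0.4585, 0.0631], [0.6356, 0.0738], [0.6371, 0.0995], [0.6238, 0.2516]]
walltop outer -y [[0.4374, 0.0524], [0.6595, 0.0621]]
-x wall top inner/outer [[0.4412, 0.0684], [0.4077, 0.3926]] [[0.4361, 0.0555], [0.398, 0.4175]]
cells rim [[0.5851, 0.127], [0.5709, 0.2154]]
door edge [[0.4323, 0.233], [0.6252, 0.253]]
handle bar -x end [[0.4874, 0.2462]]
160 173 311 [0.4772 0.065  0.05  ]
200 178 310 [0.5307 0.0701 0.05  ]
230 182 308 [0.5745 0.0747 0.05  ]
195 141 284 [0.6619 0.0924 0.05  ]
240 140 269 [0.6311 0.1569 0.05  ]
260 140 268 [0.6272 0.1855 0.05  ]
```

jog_arm:
  series: "-2.8 -37.4 4.9 0;-2.8 -37.4 4.9 0;-2.8 -37.4 4.9 0;-2.8 -37.4 4.9 0;-2.8 -37.4 4.9 0;-2.8 -37.4 4.9 0;-2.8 -37.4 4.9 0;-2.8 -37.4 4.9 0;-2.8 -37.4 4.9 0;-2.8 -37.4 4.9 0"

```text
time: 2.2
ee_pos: [0.5273, -0.1934, 0.1994]
eef_rot: [-0.038, 0.999, 0.0, -0.0]
ft_force: [0.0, 0.1, 0.5]
finger_gap: 0.705
grasp_force: 0.0
```

```bash
cat >> h.py <<'E'
def to(x,y,z,yaw=None):
    s=robot.read_state(); M=R.from_quat(s['eef_rot']).as_matrix(); d=np.array([x,y,z])-s['ee_pos']
    print('at',np.round(s['ee_pos'],4),'Xang',np.rad2deg(np.arctan2(M[1,0],M[0,0])).round(1),'shift cm',(M.T@d*100).round(2))
def rims(c,lo=28,hi=54):
    # bright ring blobs -> hull in plane z=.07
    m=(c['color'].min(2)>120).astype(np.uint8); n,l,st,ce=cv2.connectedComponentsWithStats(m)
    for k in range(1,n):
        if 100<st[k,4]<9000:
            ys,xs=np.nonzero(l==k); h=cv2.convexHull(np.c_[xs,ys].astype(np.int32)).reshape(-1,2).astype(np.float32)
            P=onplane(c,h,.07)[:,:2]; v=c['o'][:2]-P.mean(0); v/=np.linalg.norm(v); t=np.array([-v[1],v[0]]); a=P@t;b=P@v; w=a.max()-a.min()
            if lo<w*1e3<hi: print(ce[k].round(0),'w',(w*1e3).round(1),'d',((b.max()-b.min())*1e3).round(1),'ctr far',(t*(a.max()+a.min())/2+v*(b.min()+w/2)).round(4),'near',(t*(a.max()+a.min())/2+v*(b.max()-w/2)).round(4))
E
python3 - <<'E'
from h import *
c=snap('wrist','w2'); to(.548,-.203,.2); rims(c)
E
```

```text
at [ 0.5275 -0.1926  0.1997] Xang -175.6 shift cm [-1.97 -1.19 -0.03]
[163.  82.] w 42.3 d 46.3 ctr far [ 0.4422 -0.2913] near [ 0.4422 -0.2873]
[344. 118.] w 42.6 d 45.8 ctr far [ 0.4618 -0.1187] near [ 0.4612 -0.1218]
[168. 194.] w 42.0 d 50.1 ctr far [ 0.5543 -0.2907] near [ 0.5481 -0.2855]
[251. 195.] w 42.2 d 47.2 ctr far [ 0.5484 -0.2026] near [ 0.5434 -0.2026]
[505. 285.] w 50.6 d 47.7 ctr far [0.6308 0.0964] near [0.6324 0.0989]
```

View pics/w2.png

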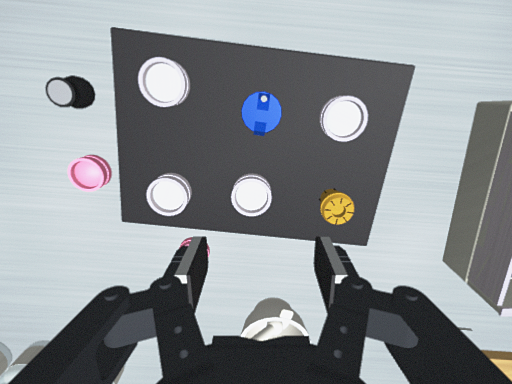

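The wrist view shows four 42 mm cells at (163,82), (344,118), (168,194) and (251,195). I'll take C (251,195), D (168,194) and B (163,82), and leave A (344,118) as the spare. I'll descend on C and grip it.

jog_arm:
  series: "-2 -1.1 4 0;-2 -1.1 7 0;-2 -1.1 10 0;-2 -1.1 10 0;-2 -1.1 12 0;-2 -1.1 14 0;-2 -1.1 14.8 0;-2 -1.1 14.8 0;-2 -1.1 14.8 0;-2 -1.1 14.8 0"

```text
time: 3.25
ee_pos: [0.5488, -0.203, 0.0529]
eef_rot: [-0.038, 0.999, -0.0, 0.001]
ft_force: [-0.1, 0.5, -0.1]
finger_gap: 0.707
grasp_force: 0.0
```

jog_arm:
  series: "0 0 0 0;0 0 0 0;0 0 0 0;0 0 0 0;0 0 0 0;0 0 0 0;0 0 0 0"
  claw: 255

```text
time: 3.95
ee_pos: [0.5485, -0.203, 0.0527]
eef_rot: [-0.038, 0.999, -0.0, 0.0]
ft_force: [-3.5, 1.0, 14.8]
finger_gap: 0.466
grasp_force: 58.9
```

jog_arm:
  series: "0 0 -2 0;0 0 -5 0;0 0 -8.5 0;0 0 -11.5 0;-0.2 2 -12 0;-0.5 5 -12 0;-0.8 9 -12 0;-1.2 14 -12 0;-1.5 19 -12 0;-1.7 24 -12 0"

```text
time: 4.95
ee_pos: [0.5468, 0.0392, 0.1721]
eef_rot: [-0.038, 0.999, -0.0, 0.0]
ft_force: [1.5, -0.2, -1.1]
finger_gap: 0.469
grasp_force: 60.6
```

Run:
```python
from h import *
s=robot.read_state();print(s['ft_force'],s['finger_gap'],s['grasp_force']);to(.542,.1376,.17)
```

```text
[ 1.50994995 -0.17040384 -1.112148  ] 0.46856434135422415 60.58389902114868
at [0.5468 0.0392 0.1721] Xang -175.7 shift cm [-0.26  9.84  0.21]
```

jog_arm:
  series: "-0.1 4 0.2 0;-0.2 7.5 0.2 0;-0.3 9.8 0.2 0;-0.3 9.8 0.2 0;-0.3 9.8 2.5 0;-0.3 9.8 4.5 0;-0.3 9.8 4.5 0"

```text
time: 5.65
ee_pos: [0.5418, 0.1343, 0.1251]
eef_rot: [-0.038, 0.999, -0.001, -0.002]
ft_force: [-0.7, 0.1, -0.0]
finger_gap: 0.467
grasp_force: 60.6
```

Run:
```python
from h import *
c=snap('wrist','w3'); to(.542,.1376,.055); rims(c,20,54)
b=np.array([.535,.157]);u=np.array([.9952,.0976]);v=np.array([-.0976,.9952])
im=c['color'].copy()
for p in [(-100,-90),(100,-90),(100,90),(-100,90),(-68,-35),(-40,22),(5,-20)]:
  w=b+u*p[0]/1e3+v*p[1]/1e3; q=proj(c,[*w,.05])[0].astype(int); print(p,q); cv2.circle(im,tuple(map(int,q)),3,(0,0,255),-1)
cv2.imwrite('pics/w3m.png',im)
```

```text
at [0.5423 0.1346 0.1265] Xang -175.7 shift cm [0.   0.3  7.15]
[349. 245.] w 26.1 d 12.1 ctr far [0.5645 0.2034] near [0.5759 0.2116]
[357. 260.] w 28.2 d 28.5 ctr far [0.5834 0.2171] near [0.5831 0.2168]
[156. 364.] w 32.0 d 75.2 ctr far [0.7262 0.0397] near [0.6851 0.0528]
[490. 351.] w 42.1 d 92.6 ctr far [0.6867 0.379 ] near [0.6516 0.3426]
[363. 362.] w 31.9 d 71.6 ctr far [0.7083 0.2521] near [0.6727 0.2346]
[261. 337.] w 28.3 d 4.8 ctr far [0.6589 0.1431] near [0.6824 0.145 ]
(-100, -90) [165  63]
(100, -90) [193 293]
(100, 90) [384 290]
(-100, 90) [418  57]
(-68, -35) [243 108]
(-40, 22) [318 144]
(5, -20) [265 198]
```

View pics/w3m.png

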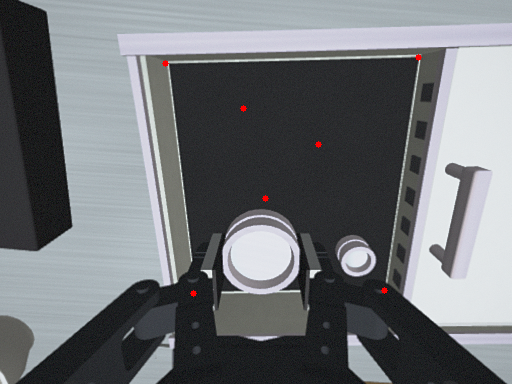

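The held cell is upright at (262,250) over its spot. My projected floor corners match the lining corners at (168,63) and (420,57). Lowering gently.

jog_arm:
  series: "0 0.3 2 0;0 0.3 4.5 0;0 0.3 5.8 0;0 0.3 6.5 0;0 0.3 6.8 0;0 0.3 7.0 0;0 0.3 7.15 0;0 0.3 7.25 0;0 0.3 7.25 0;0 0.3 7.25 0"

```text
time: 6.7
ee_pos: [0.5424, 0.1384, 0.0543]
eef_rot: [-0.038, 0.999, -0.0, 0.0]
ft_force: [0.2, -1.0, 0.6]
finger_gap: 0.467
grasp_force: 60.6
```

Next, 0.5 mm steps to touch down.

jog_arm:
  series: "0 0 0.05 0;0 0 0.1 0;0 0 0.15 0;0 0 0.2 0;0 0 0.2 0"

```text
time: 7.2
ee_pos: [0.5424, 0.1383, 0.0528]
eef_rot: [-0.038, 0.999, -0.0, 0.0]
ft_force: [-4.5, -1.3, 14.9]
finger_gap: 0.466
grasp_force: 62.4
```

jog_arm:
  series: "0 0 0 0;0 0 0 0;0 0 0 0;0 0 0 0;0 0 -1.5 0;0 0 -4 0;0 0 -8 0;0 0 -12 0;0 0 -13 0;0.1 -3 -13 0"
  claw: 85

```text
time: 8.2
ee_pos: [0.5439, 0.1116, 0.1837]
eef_rot: [-0.04, 0.999, 0.001, 0.001]
ft_force: [1.3, -1.5, -0.9]
finger_gap: 0.665
grasp_force: 0.0
```

jog_arm:
  series: "2 -39.8 0 0;2 -39.8 0 0;2 -39.8 0 0;2 -39.8 0 0;2 -39.8 0 0;2 -39.8 0 0;2 -39.8 0 0;2 -39.8 0 0;2 -39.8 0 0;2 -39.8 0 0"
  claw: 75

```text
time: 9.2
ee_pos: [0.5534, -0.2907, 0.1813]
eef_rot: [-0.037, 0.999, 0.0, -0.0]
ft_force: [0.4, 0.4, 0.3]
finger_gap: 0.705
grasp_force: 0.0
```

Run:
```python
from h import *
c=snap('wrist','w4'); rims(c); to(.5545,-.2905,.0535)
s=snap('scene','s4'); rims(s,20,50)
```

```text
[271.  57.] w 42.3 d 42.3 ctr far [ 0.4424 -0.2911] near [ 0.4423 -0.2911]
[465.  97.] w 41.9 d 49.4 ctr far [ 0.4619 -0.1187] near [ 0.4622 -0.1262]
[261. 183.] w 41.5 d 45.4 ctr far [ 0.5538 -0.2906] near [ 0.5499 -0.2909]
[500. 350.] w 42.7 d 89.2 ctr far [0.7562 0.0355] near [7.255e-01 6.000e-04]
[139. 366.] w 52.0 d 93.7 ctr far [ 0.8142 -0.4236] near [ 0.7753 -0.4088]
[379. 365.] w 53.8 d 93.2 ctr far [ 0.7907 -0.1221] near [ 0.7559 -0.1408]
at [ 0.5538 -0.2894  0.1817] Xang -175.6 shift cm [-0.07 -0.12 12.82]
[93. 57.] w 44.6 d 254.8 ctr far [-0.1767  0.0445] near [ 0.0095 -0.0533]
[307. 128.] w 39.1 d 40.9 ctr far [0.5396 0.138 ] near [0.5405 0.1365]
[211. 177.] w 38.2 d 39.7 ctr far [ 0.4601 -0.1169] near [ 0.4612 -0.1179]
[186. 253.] w 41.7 d 41.0 ctr far [ 0.5525 -0.2902] near [ 0.5519 -0.2899]
```

jog_arm:
  series: "0 -0.1 4 0;0 -0.1 8 0;0 -0.1 10 0;0 -0.1 11.5 0;0 -0.1 12.4 0;0 -0.1 12.8 0;0 -0.1 12.8 0;0 -0.1 12.8 0"

```text
time: 10.1
ee_pos: [0.5543, -0.2912, 0.0551]
eef_rot: [-0.038, 0.999, -0.0, 0.001]
ft_force: [-1.0, 0.7, 0.7]
finger_gap: 0.705
grasp_force: 0.0
```

jog_arm:
  series: "0 0 0 0;0 0 0 0;0 0 0 0;0 0 0 0;0 0 0 0;0 0 0 0"
  claw: 255

```text
time: 10.7
ee_pos: [0.5542, -0.2912, 0.0553]
eef_rot: [-0.038, 0.999, -0.0, 0.001]
ft_force: [-3.2, 1.7, 11.0]
finger_gap: 0.462
grasp_force: 59.2
```

jog_arm:
  series: "0 0 -2 0;0 0 -5 0;0 0 -8.5 0;0 0 -11.5 0;0.1 2 -12 0;0.3 5 -12 0;0.5 9 -12 0;0.7 14 -12 0;1 19 -12 0;1.3 24 -12 0"

```text
time: 11.7
ee_pos: [0.5223, -0.0512, 0.1747]
eef_rot: [-0.038, 0.999, -0.0, 0.0]
ft_force: [2.4, 0.7, -0.8]
finger_gap: 0.463
grasp_force: 60.5
```

jog_arm:
  series: "0.3 5 0 0;0.6 10 0 0;0.9 15 0 0;1.1 19 0 0;1.2 21.5 0 0;1.2 22.9 0 0;1.2 22.9 0 0;1.2 22.9 2 0;1.2 22.9 4 0;1.2 22.9 4 0"

```text
time: 12.7
ee_pos: [0.4931, 0.1725, 0.1326]
eef_rot: [-0.037, 0.999, -0.001, -0.001]
ft_force: [-0.1, -0.6, -0.8]
finger_gap: 0.464
grasp_force: 60.6
```

Run:
```python
from h import *
s=robot.read_state();print(s['ft_force'],s['finger_gap'],s['grasp_force']);to(.493,.175,.0565)
```

```text
[-0.1056035  -0.59180418 -0.78138682] 0.4644198208976595 60.62047362327576
at [0.4931 0.1725 0.1326] Xang -175.8 shift cm [-0.03  0.26  7.61]
```

jog_arm:
  series: "0 0.2 2.5 0;0 0.2 4.8 0;0 0.2 6.2 0;0 0.2 6.8 0;0 0.2 7.1 0;0 0.2 7.3 0;0 0.2 7.45 0;0 0.2 7.5 0;0 0.2 7.5 0"

```text
time: 13.6
ee_pos: [0.4935, 0.1765, 0.0594]
eef_rot: [-0.038, 0.999, 0.0, 0.0]
ft_force: [0.2, -0.5, -0.7]
finger_gap: 0.462
grasp_force: 60.6
```

jog_arm:
  series: "0 0 0.05 0;0 0 0.1 0;0 0 0.1 0"

```text
time: 13.9
ee_pos: [0.4933, 0.1765, 0.0582]
eef_rot: [-0.038, 0.999, -0.0, -0.0]
ft_force: [0.9, -0.3, -0.9]
finger_gap: 0.466
grasp_force: 60.6
```

jog_arm:
  series: "0 0 0.08 0;0 0 0.15 0;0 0 0.2 0;0 0 0.25 0;0 0 0.25 0;0 0 0.25 0"

```text
time: 14.5
ee_pos: [0.4933, 0.1765, 0.0557]
eef_rot: [-0.038, 0.999, -0.0, -0.0]
ft_force: [-0.0, -0.1, -1.1]
finger_gap: 0.463
grasp_force: 60.6
```

jog_arm:
  series: "0 0 0.04 0;0 0 0.07 0;0 0 0.1 0;0 0 0.1 0"

```text
time: 14.9
ee_pos: [0.4934, 0.1765, 0.0553]
eef_rot: [-0.038, 0.999, -0.0, 0.0]
ft_force: [-3.0, -0.7, 14.2]
finger_gap: 0.461
grasp_force: 62.3
```

jog_arm:
  series: "0 0 0 0;0 0 0 0;0 0 0 0;0 0 0 0;0 0 -1.5 0;0 0 -4 0;0 0 -8 0;0 0 -12 0;0 0 -13 0;0.5 -3 -13 0"
  claw: 85

```text
time: 15.9
ee_pos: [0.4911, 0.1491, 0.186]
eef_rot: [-0.04, 0.999, 0.001, 0.001]
ft_force: [-0.3, -0.7, -1.4]
finger_gap: 0.672
grasp_force: 0.0
```

jog_arm:
  series: "8.2 -43.2 0 0;8.2 -43.2 0 0;8.2 -43.2 0 0;8.2 -43.2 0 0;8.2 -43.2 0 0;8.2 -43.2 0 0;8.2 -43.2 0 0;8.2 -43.2 0 0;8.2 -43.2 0 0;8.2 -43.2 0 0"
  claw: 75

```text
time: 16.9
ee_pos: [0.4396, -0.296, 0.1838]
eef_rot: [-0.034, 0.999, -0.001, -0.001]
ft_force: [0.3, 0.7, 0.2]
finger_gap: 0.709
grasp_force: 0.0
```

jog_arm:
  series: "0 0 0 0;0 0 0 0;0 0 0 0"

```text
time: 17.2
ee_pos: [0.442, -0.2897, 0.1847]
eef_rot: [-0.039, 0.999, 0.0, 0.0]
ft_force: [0.2, -0.1, 0.1]
finger_gap: 0.707
grasp_force: 0.0
```

Run:
```python
from h import *
c=snap('wrist','w5'); rims(c); to(.4423,-.291,.0545)
s=snap('scene','s5'); rims(s,20,50)
```

```text
[260. 181.] w 42.0 d 45.9 ctr far [ 0.4426 -0.2915] near [ 0.4387 -0.2917]
[427. 213.] w 42.4 d 50.3 ctr far [ 0.4614 -0.1193] near [ 0.4575 -0.1261]
[379. 365.] w 52.2 d 94.9 ctr far [ 0.6841 -0.1175] near [ 0.6468 -0.1383]
at [ 0.442  -0.2899  0.1848] Xang -175.6 shift cm [-0.03 -0.11 13.03]
[300. 111.] w 39.9 d 40.3 ctr far [0.4912 0.176 ] near [0.4915 0.1756]
[307. 128.] w 39.1 d 38.8 ctr far [0.5396 0.138 ] near [0.5394 0.1383]
[210. 177.] w 40.1 d 39.7 ctr far [ 0.4602 -0.1183] near [ 0.4599 -0.118 ]
[147. 223.] w 41.5 d 41.1 ctr far [ 0.4405 -0.2909] near [ 0.4401 -0.2907]
```

Both cells were placed well (0.491,0.176 and 0.540,0.138). Now the third cell, B.

jog_arm:
  series: "0 -0.1 4 0;0 -0.1 8 0;0 -0.1 10.5 0;0 -0.1 12 0;0 -0.1 12.7 0;0 -0.1 13 0;0 -0.1 13 0;0 -0.1 13 0"

```text
time: 18.1
ee_pos: [0.442, -0.2919, 0.0555]
eef_rot: [-0.038, 0.999, -0.0, 0.0]
ft_force: [-0.7, -0.1, -0.2]
finger_gap: 0.706
grasp_force: 0.0
```

jog_arm:
  series: "0 0 0 0;0 0 0 0;0 0 0 0;0 0 0 0;0 0 0 0;0 0 0 0"
  claw: 255

```text
time: 18.7
ee_pos: [0.4419, -0.2919, 0.0557]
eef_rot: [-0.038, 0.999, -0.0, 0.0]
ft_force: [-3.0, 1.9, 14.7]
finger_gap: 0.467
grasp_force: 58.6
```

jog_arm:
  series: "0 0 -2 0;0 0 -5 0;0 0 -8.5 0;0 0 -11.5 0;-0.3 2 -12 0;-0.8 5 -12 0;-1.4 9 -12 0;-2.1 14 -12 0;-2.9 19 -12 0;-3.7 24 -12 0"

```text
time: 19.7
ee_pos: [0.4601, -0.0496, 0.1751]
eef_rot: [-0.038, 0.999, -0.0, 0.0]
ft_force: [0.9, 0.1, -0.3]
finger_gap: 0.461
grasp_force: 60.9
```

jog_arm:
  series: "-0.6 4.5 0 0;-1.2 9 0 0;-1.7 12.5 0 0;-2.1 15 0 0;-2.3 16.4 0 0;-2.3 16.4 0 0;-2.3 16.4 2 0;-2.3 16.4 4 0;-2.3 16.4 4 0;-2.3 16.4 4 0"

```text
time: 20.7
ee_pos: [0.4708, 0.1129, 0.1351]
eef_rot: [-0.037, 0.999, -0.0, -0.0]
ft_force: [0.6, 0.8, -0.8]
finger_gap: 0.461
grasp_force: 60.9
```

Run:
```python
from h import *
s=robot.read_state();print(s['ft_force'],s['finger_gap'],s['grasp_force']);to(.4707,.1156,.0565)
```

```text
[ 0.56269691  0.789413   -0.79661335] 0.4610617826052761 60.85588574409485
at [0.4708 0.1129 0.1351] Xang -175.7 shift cm [-0.01  0.28  7.86]
```

jog_arm:
  series: "0 0.2 2.5 0;0 0.2 4.8 0;0 0.2 6.2 0;0 0.2 6.9 0;0 0.2 7.3 0;0 0.2 7.5 0;0 0.2 7.7 0;0 0.2 7.8 0;0 0.2 7.8 0;0 0.2 7.8 0"

```text
time: 21.7
ee_pos: [0.4707, 0.1159, 0.0569]
eef_rot: [-0.038, 0.999, -0.0, 0.0]
ft_force: [0.5, -0.3, -0.4]
finger_gap: 0.462
grasp_force: 60.9
```

jog_arm:
  series: "0 0 0.03 0;0 0 0.06 0;0 0 0.06 0"

```text
time: 22.0
ee_pos: [0.4706, 0.1159, 0.0561]
eef_rot: [-0.038, 0.999, -0.0, 0.0]
ft_force: [-0.5, 0.2, -1.5]
finger_gap: 0.47
grasp_force: 60.9
```

jog_arm:
  series: "0 0 0.04 0;0 0 0.07 0;0 0 0.07 0;0 0 0.07 0"

```text
time: 22.4
ee_pos: [0.4706, 0.1159, 0.0557]
eef_rot: [-0.038, 0.999, -0.0, 0.0]
ft_force: [-3.2, 0.1, 10.7]
finger_gap: 0.463
grasp_force: 62.2
```

jog_arm:
  series: "0 0 0 0;0 0 0 0;0 0 0 0;0 0 0 0;0 0 -1.5 0;0 0 -4 0;0 0 -8 0;0 0 -12 0;0 0 -14 0;0 0 -14.5 0"
  claw: 85

```text
time: 23.4
ee_pos: [0.4713, 0.116, 0.2024]
eef_rot: [-0.038, 0.999, 0.0, 0.002]
ft_force: [0.1, -0.7, -0.7]
finger_gap: 0.67
grasp_force: 0.0
```

jog_arm:
  series: "-4 8 0 -1;-6.5 13 0 -1;-6.5 13.4 0 -1;-6.5 13.4 0 -1;-6.5 13.4 0 -1;-6.5 13.4 0 -1;-6.5 13.4 0 -1;-6.5 13.4 0 -1"

```text
time: 24.2
ee_pos: [0.5254, 0.2537, 0.2005]
eef_rot: [-0.046, 0.999, -0.0, 0.0]
ft_force: [-0.4, -0.1, 0.5]
finger_gap: 0.668
grasp_force: 0.0
```

Run:
```python
from h import *
c=snap('wrist','w6'); to(.525,.2545,.1085)
s=snap('scene','s6'); rims(s,20,50)
for p in [(.525,.2545,.1225)]: print(proj(c,p),proj(s,p))
cv2.imwrite('pics/w6s.png',np.hstack([c['color'][60:384,100:500],cv2.resize(s['color'][60:222,230:430],(400,324),interpolation=2)]))
```

```text
at [0.5254 0.2538 0.2005] Xang -174.7 shift cm [0.03 0.07 9.2 ]
[300. 111.] w 39.9 d 37.2 ctr far [0.4929 0.1733] near [0.4915 0.1756]
[278. 121.] w 39.2 d 31.9 ctr far [0.4721 0.1111] near [0.4678 0.117 ]
[307. 128.] w 39.1 d 38.8 ctr far [0.5396 0.138 ] near [0.5394 0.1383]
[210. 177.] w 39.4 d 39.4 ctr far [ 0.4596 -0.1183] near [ 0.4596 -0.1183]
[[262.62245721 196.67767326]] [[331.41515995  82.7461908 ]]
```

View pics/w6s.png

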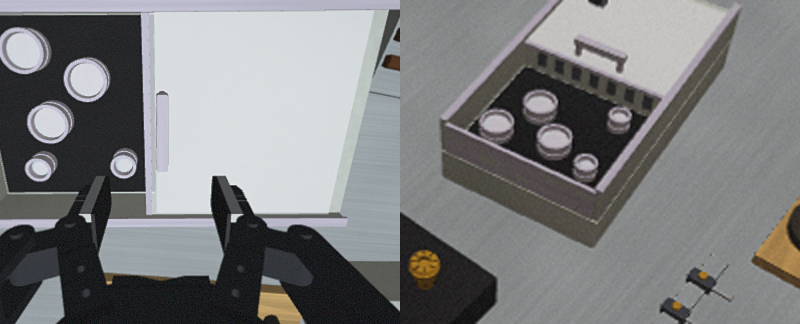

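The bay holds three large cells and the two small ones, all upright. The handle bar runs (262,153)–(263,230) in the full frame and lies between the fingers. Descending to straddle it.

jog_arm:
  series: "0.3 0 3 0;0.3 0 6 0;0.3 0 8 0;0.3 0 9 0;0.3 0 9.5 0;0.3 0 9.5 0;0.3 0 9.5 0"

```text
time: 25.0
ee_pos: [0.5227, 0.2543, 0.1062]
eef_rot: [-0.047, 0.999, 0.0, 0.001]
ft_force: [-0.8, 0.9, 0.9]
finger_gap: 0.669
grasp_force: 0.0
```

jog_arm:
  series: "0 0 0 0;0 0 0 0;0 0 0 0;0 0 0 0;0 0 0 0"
  claw: 190

```text
time: 25.5
ee_pos: [0.5223, 0.2541, 0.1054]
eef_rot: [-0.047, 0.999, -0.0, -0.0]
ft_force: [0.6, -0.1, -0.3]
finger_gap: 0.25
grasp_force: 0.0
```

jog_arm:
  series: "0 -0.8 0 0;0 -2 0 0;0 -3.7 0 0;0 -5.5 0 0;0 -7.3 0 0;0 -9.1 0 0;0 -10.9 0 0;0 -12.7 0 0;0 -14 0 0;0 -14.5 0 0"

```text
time: 26.5
ee_pos: [0.536, 0.1076, 0.1055]
eef_rot: [-0.046, 0.999, -0.0, 0.0]
ft_force: [0.7, 2.2, 0.6]
finger_gap: 0.252
grasp_force: 0.9
```

jog_arm:
  series: "0 -0.4 0 0;0 -0.8 0 0;0 -1.1 0 0;0 -1.4 0 0;0 -1.6 0 0;0 -1.8 0 0;0 -2 0 0;0 -2 0 0"

```text
time: 27.3
ee_pos: [0.5376, 0.0895, 0.1053]
eef_rot: [-0.046, 0.999, -0.0, -0.0]
ft_force: [0.6, -0.3, 0.1]
finger_gap: 0.258
grasp_force: 0.0
```

Run:
```python
from h import *
s=robot.read_state();print(s['ft_force']);to(.542,.083,.1054)
c=snap('wrist','w7');s=snap('scene','s7')
cv2.imwrite('pics/w7s.png',np.hstack([c['color'][60:384,100:500],cv2.resize(s['color'][60:222,230:430],(400,324),interpolation=2)]))
```

```text
[ 0.62958635 -0.3050621   0.13394627]
at [0.5376 0.0895 0.1053] Xang -174.7 shift cm [-0.38 -0.68 -0.01]
```

View pics/w7s.png

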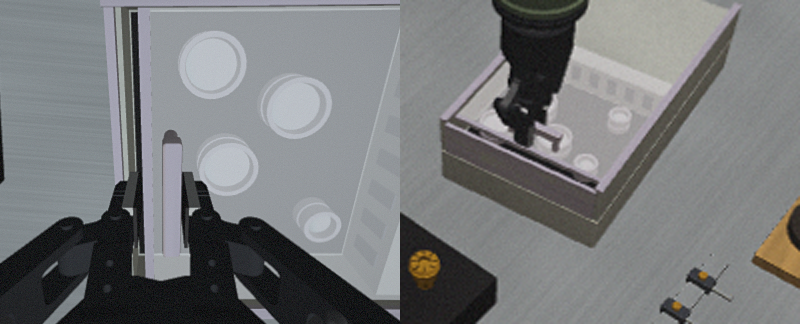

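The door follows, but a dark gap remains at its leading edge (crop (137,100)). Continue in small steps.

jog_arm:
  series: "0 -0.2 0 0;0 -0.4 0 0;0 -0.6 0 0;0 -0.8 0 0;0 -0.8 0 0"

```text
time: 27.9
ee_pos: [0.5384, 0.0814, 0.1054]
eef_rot: [-0.046, 0.999, -0.0, -0.0]
ft_force: [0.1, -0.0, 0.4]
finger_gap: 0.253
grasp_force: 0.0
```

jog_arm:
  series: "0 -0.1 0 0;0 -0.2 0 0;0 -0.3 0 0;0 -0.4 0 0;0 -0.4 0 0"

```text
time: 28.4
ee_pos: [0.5388, 0.0781, 0.1054]
eef_rot: [-0.047, 0.999, 0.0, 0.0]
ft_force: [-1.6, 3.3, 0.0]
finger_gap: 0.257
grasp_force: 1.8
```

jog_arm:
  series: "0 -0.1 0 0;0 -0.2 0 0;0 -0.3 0 0;0 -0.3 0 0"

```text
time: 28.8
ee_pos: [0.5389, 0.0779, 0.1054]
eef_rot: [-0.048, 0.999, 0.002, 0.0]
ft_force: [-1.9, 20.0, -1.5]
finger_gap: 0.254
grasp_force: 9.7
```

jog_arm:
  series: "0 -0.1 0 0;0 -0.2 0 0;0 -0.2 0 0"

```text
time: 29.1
ee_pos: [0.5389, 0.0777, 0.1054]
eef_rot: [-0.049, 0.999, 0.003, 0.0]
ft_force: [-3.8, 30.1, -2.1]
finger_gap: 0.257
grasp_force: 14.9
```

It has hit the stop (30 N, no motion). Back off to centre, open, rise.

jog_arm:
  series: "0 0.4 0 0;0 0.8 0 0;0 0.9 0 0;0 0.9 0 0;0 0.9 0 0"

```text
time: 29.6
ee_pos: [0.5384, 0.0815, 0.1054]
eef_rot: [-0.046, 0.999, -0.0, -0.0]
ft_force: [-0.3, -0.6, 0.3]
finger_gap: 0.257
grasp_force: 0.0
```

jog_arm:
  series: "0 0 -0.5 0;0 0 -2 0;0 0 -5 0;0 0 -9 0;0 0 -12 0;0 4 -13 0;0 8 -13 0;0 12 -13 0;0 15 -13 0;0 15 -13 0"

```text
time: 30.6
ee_pos: [0.5232, 0.2354, 0.2356]
eef_rot: [-0.049, 0.999, 0.001, -0.0]
ft_force: [-0.2, -0.7, 0.5]
finger_gap: 0.257
grasp_force: 0.0
```

Run:
```python
from h import *
c=snap('wrist','w8');s=snap('scene','s8');print(robot.read_state()['time'],robot.read_state()['qd'].__abs__().max() if hasattr(robot.read_state()['qd'],'max') else '')
cv2.imwrite('pics/w8s.png',np.hstack([c['color'][60:384,0:400],cv2.resize(s['color'][40:284,120:420],(400,324),interpolation=2)]))
```

```text
30.7 0.030699455634782765
```

View pics/w8s.png

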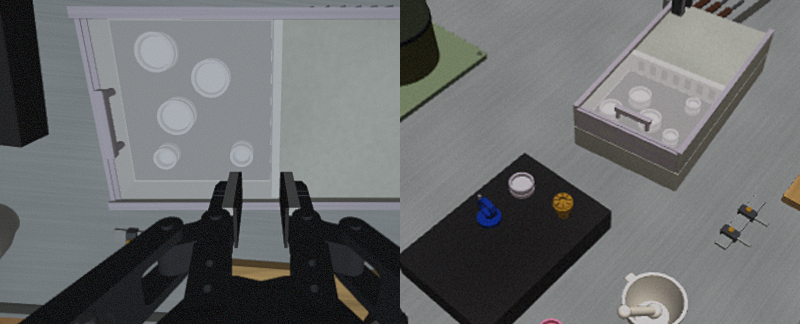

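The door is fully shut against the end wall. Three large and two small cells stand upright under it. The spare, the collet and the holder are untouched.

```bash
python3 -c "
from bench import robot
print(robot.close_job())"
```

```text
the job is handed in; nothing more can be done
None
```

The job is handed in: both cells already in the bay were small, so I brought three large ones from the plate, set them down upright and slid the door shut to its stop, leaving the spare and everything else in place, at about 31 s on the robot's clock.

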